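Put the skull on the wall screen with the document camera

ROBOT

A 6-joint arm with a two-finger parallel gripper is mounted at the origin on the work surface. World frame = base frame: x ahead of the robot, y to its left, z up, the work surface at z = 0. Lengths are in mm, angles in rad, forces in N, time in s.
With the tool pointing down it reaches from about 275 to 1000 mm from the base axis. Payload 8.4 kg.
Tool frame: the origin (TCP) lies midway between the tips of the shut fingers; the grasp point (between the pads) lies 19 mm behind it; z points along the fingers, y is the line along which they close (so a half turn about z gives the same grasp; the last joint's range is limited). The gripper opens to 85 mm and grips with 20 to 120 N. Pads are 22 mm wide; open, the fingers measure 114 mm over their backs; the gripper's body (76 mm by 85 mm) begins 54 mm behind the grasp point. The pads swing forward as they close: fully open they stand 13 mm farther back than shut.
Start: joints at [-1.104, 0.353, 1.633, -0, 1.155, -0.002], TCP at [282.384, -557.573, 231.281] pointing down, gripper open.
Joint ranges: [-2.63, 2.63], [-0.92, 2.1], [0.06, 2.66], [-1.3, 4.44], [0, 2.69], [-3.02, 3.02]. Speed limits (rad/s): [2.22, 2.22, 2.79, 3.14, 3.14, 3.14].

INTERFACE

Orientations are given as [roll, pitch, yaw] about the fixed x, y, z axes, in that order (R = Rz(yaw) Ry(pitch) Rx(roll)).
In Python, from rig import r, cams gives the robot as it stands. The module is installed in compiled form; this text tells all that it offers.
- The arm moves only by the tool send_rows, never from a script. Its argument "targets" is one flat list of numbers, 7 for each row, row after row: the shift along the tool's x, y, z in m, then the turn, a rotation vector about the tool's x, y, z in rad, then the opening, from -1 (shut) to 1 (fully open). In form: [tx, ty, tz, wx, wy, wz, fingers, tx, ty, tz, wx, wy, wz, fingers, ...]. A call has 1 to 12 rows; each row is the pose to reach, as a shift and turn from the pose commanded when the call began, along the tool's axes at that moment; what a row does not reach only later rows make up. A row lasts 1/12 s, in which the tool goes at most 41.7 mm and 7.16 degrees, less where a joint would pass 70% of its speed; a pose out of reach is approached as far as the arm can. A call with a gripper value outside its range is refused whole. The fingers move at their own pace and stop on an object; "grip_force" is the grip in N (left out, the last holds). Time passes only in rows, so rows that repeat a pose let the fingers close. It gives the time, the measured TCP pose, the force, the opening and the grip force at its end, in the units of the state.
- r.sense(): the state, without advancing time (a new reading comes with each control period).
- cams.grab_frame(name): name is "scene" or "top" or "wrist"; returns a dict with "color" (420x560x3 uint8, blue, green, red), "fx", "fy", "cx", "cy" (pixels), "k1" (the pictures are not rectified: a ray, as slopes to the right and down, at radius r is drawn at 1 + k1 r^2 times it, then the intrinsics apply), "xyz" and "attitude" of the camera in the world. Camera axes: x right, y down, z forward; pixel columns grow to the right and rows downward; lengths in mm; the calibration is good to about 2 mm. A picture is of the moment at which its call begins. There is no depth.
- r.sign_off(): hands the job in; it is judged then, once.
The state is a dict: "clock": time; "qpos": joint angles; "qvel": joint speeds; "joint_efforts": joint torques, N m; "eef_pos": TCP position; "tcp_rot": TCP orientation; "contact_force": force on the tool from outside, world axes, zero at the start; "wrist_torque": the same for the moment, N m; "opening": opening from 0.0 (shut) to 1.0 (fully open); "grasp_force": force on a finger pad.
Only numpy, scipy, OpenCV 4.12 (cv2) and the standard library are available. Lean on these libraries where they do the work, as an engineer would, in place of code of your own. Each camera call takes 0.05 s, during which the arm holds its last target. There are 200 camera calls.

TASK

Put a lit still of the skull cast on the wall screen with the document camera, using only the tips of the closed fingers: switch the camera on at the wide mains rocker, then switch its lamp on at the narrow rocker beside it (rock each fully over by pressing its raised far end), and then press the long freeze key all the way down and let it come up again. Press no other key, keep off the camera arm, and leave the skull and the other things on the table where they are, neither shifted nor lifted.

Things in the scene. Friction and masses are not known exactly. Their poses are not given: they have to be found in the camera images.
- visualiser: Document camera, fixed: pale base 240 mm deep (x) x 280 wide (y), flat control panel 36 mm above the table. Origin: centre of the base's underside; x to its rear, y to its left, z up; turned up to 0.25 rad. Dark controls: rockers at x 0, wide mains y +70, narrow lamp y -20 mm; front row of keys at x -80: long freeze y +85, square focus +17, round zoom-in -38, small zoom-out -88.
- mat (a point): Middle of the top of the stage mat at the base's right: 220 mm (x) x 230 mm (y), 3 mm thick, fixed, at x +10, y -275 mm of the base. The skull and the marker lie on it.
- camera: Camera arm, fixed to the base; origin and axes as visualiser. It rises from the panel's rear right corner (x 85, y -100 mm), leans right to an elbow at (90, -155, 335) and carries a head 85 x 58 mm over the middle of the mat, from 337 to 390 mm above the table. Do not touch it.
- mains (a joint): Mains rocker angle in rad: 0 = off (near half level, far half sloping up away from the robot), 0.36 = fully on (far half level, near half raised). On counts from 0.28. It stays where it is left; friction 0.03 N m, so about 2.5 N at its far end moves it.
- mains_end (a point): Press point of the mains rocker, on its far half 13 mm from the pivot: 47 mm above the table when off, 42 when on (it moves along). Rocker 32 mm long (base x), 26 wide, top a shallow V with the pivot line 42 mm above the table; far end at 48 when off, level at 42 when on. A flat tip overlapping the near half is stopped by it: press here or a few mm farther out, not nearer the pivot.
- lamp (a joint): Lamp rocker angle in rad: 0 = off, 0.36 = fully on, on from 0.28; works just as the mains rocker.
- lamp_end (a point): Point to press on the lamp rocker, as mains_end on the mains rocker; this rocker is 32 mm long and only 14 mm wide, otherwise the same.
- freeze (a joint): Freeze key travel in m: 0 = up, 0.005 = fully down; it counts as pressed from 0.0035. Spring key: 1.3 N starts it, 4.6 N holds it fully down, and it comes up by itself.
- freeze_top (a point): Centre of the top of the freeze key: a bar 38 mm wide (y of the base) by 18 mm deep, its top 9 mm above the panel (45 mm above the table) when up.
- focus (a joint): Focus key travel in m, 0 = up, 0.005 = down: a 16 mm square key, same height and spring as the freeze key. Not to be pressed.
- zoom_in (a joint): Zoom-in key travel in m, 0 = up, 0.005 = down: round, 20 mm across, same height and spring. Not to be pressed.
- zoom_out (a joint): Zoom-out key travel in m, 0 = up, 0.005 = down: round, 14 mm across, same height and spring. Not to be pressed.
- skull: Bone-coloured cast of a small skull, about 80 mm long, 64 mm wide, 74 mm high, loose on the stage mat under the camera. Origin: centre of its underside, z up, its face towards its own -x. Leave it.
- tape: Roll of tape, 68 mm across, 19 mm high, lying flat on the rear of the control panel behind the rockers. Origin: centre of its underside. Leave it.
- glue: White glue bottle, 52 mm across, 135 mm high, standing to the left of the base. Origin: centre of its underside. Leave it.
- marker: Marker pen, 125 mm long, 19 mm thick, lying on the stage mat in front of the skull. Origin: under its middle, x along the pen. Leave it.
- scissors: Yellow-handled scissors, 170 mm long, 10 mm high, lying on the table to the left, nearer the robot than the base. Origin: under the pivot, x towards the points. Leave them.
- stapler: Black stapler, 130 x 34 x 50 mm, on the table to the right, nearer the robot. Origin: centre of its underside, x along it. Leave it.
- pencil_cup: Dark metal cup with three pencils, 76 mm across, 165 mm high with the pencils, standing on the table at the right, near the robot. Origin: centre of its underside. Leave it.
Mind the look-alikes: they are no part of the job. Of the things like the skull, leave any that is blue, pink or red; of the rest the smaller one is meant.

How it is judged (in metres and radians):
On the way, in this order (a step that is already met when the one before it is completed fails the run):
1. the mains rocker is on (value of joint mains above 0.28 rad), for 0.1 s.
2. then the lamp rocker is on as well (value of joint each of mains, lamp above 0.28 rad), for 0.1 s.
3. then the freeze key is pressed down with both rockers on (all of step 2 and value of joint freeze above 0.0035 m), for 0.05 s.
4. the freeze key is up again (value of joint freeze below 0.001 m), for 0.1 s.
At the end, for the whole second after the job is handed in: Both rockers are on (at least 0.28 of 0.36 rad), all four keys are up (within 1 mm), the skull lies still within 8 mm of where it was, and every other loose thing is within 20 mm of where it was (all of step 2 and value of joint each of freeze, focus, zoom_in, zoom_out below 0.001 m and distance of skull from where it was at the start of the episode below 0.008 m and linear speed of skull below 0.02 m/s and distance of each of tape, glue, marker, scissors, stapler, pencil_cup from where it was at the start of the episode below 0.02 m); the robot touches nothing.
It fails at once if the lamp is switched before the mains is on (value of joint lamp above 0.18 rad and value of joint mains below 0.28 rad).
It fails at once if freeze is pressed before the mains and the lamp are both on (value of joint freeze above 0.003 m and value of joint any of mains, lamp below 0.28 rad).
It fails at once if the focus key or a zoom key is pressed (value of joint any of focus, zoom_in, zoom_out above 0.003 m).
It fails at once if the camera arm is knocked, or anything but the fingers presses on the document camera (over 8 N) (contact force between the arm and visualiser above 8 N or contact force between the fingers and camera above 8 N).
It fails at once if the skull is shifted or lifted by more than 8 mm, or another loose thing by more than 20 mm (distance of skull from where it was at the start of the episode above 0.008 m or distance of any of tape, glue, marker, scissors, stapler, pencil_cup from where it was at the start of the episode above 0.02 m).
It also fails if it takes over 38 s, if anything falls off the work surface, if the arm or the gripper's body presses on something with over 40 N, if the wrist force passes 120 N, or if a joint passes its speed limit or range.

## Working session

There is one attempt and no reset: what is moved stays moved. The work goes in short steps, Python scripts to look and compute and a tool call to move; the robot and the scene stay as the last step left them, time stands still between calls to the robot, and variables do not carry over. Pictures are saved under pics/ and viewed, at most 10 in all, crops included, and the job is handed in when it is done.

Besides the shell and the picture viewer there is one more tool, called as name(argument=value, ...) on one line, values as JSON. send_rows: Moves the arm, as the interface text tells. Its arguments: {"type":"object","properties":{"targets":{"type":"array"},"grip_force":{"type":"number"}},"required":["targets"]}

```bash
mkdir -p pics; cat > h.py <<'E'
import numpy as np, cv2, json
from scipy.spatial.transform import Rotation as R
from rig import r, cams
def grab(n):
    f=cams.grab_frame(n); return f
def Rot(a):
    a=np.array(a,float)
    return a if a.shape==(3,3) else R.from_euler('xyz',a).as_matrix()
def ray(f,u,v):
    K=np.array([[f['fx'],0,f['cx']],[0,f['fy'],f['cy']],[0,0,1.]])
    p=cv2.undistortPoints(np.array([[[u,v]]],float),K,np.array([f['k1'],0,0,0.]))[0,0]
    return Rot(f['attitude'])@np.array([p[0],p[1],1.])
def onplane(f,u,v,z):
    d=ray(f,u,v); o=np.array(f['xyz']); return o+d*(z-o[2])/d[2]
def proj(f,P):
    P=(Rot(f['attitude']).T@(np.atleast_2d(P)-np.array(f['xyz'])).T).T
    s=P[:,:2]/P[:,2:]; s=s*(1+f['k1']*(s**2).sum(1,keepdims=True))
    return s*[f['fx'],f['fy']]+[f['cx'],f['cy']]
E
python3 - <<'E'
from h import *
for n in ['scene','top']:
    f=grab(n); cv2.imwrite(f'pics/{n}0.png',f['color']); print(n,{k:v for k,v in f.items() if k!='color'})
print(r.sense())
E
```

```text
scene {'fx': 391.326491631273, 'fy': 391.326491631273, 'cx': 280.7936797496339, 'cy': 208.8797262586757, 'k1': -0.002813896266261886, 'xyz': array([1125.33099423, -499.78818092,  736.1175345 ]), 'attitude': array([-2.29306992,  0.0152845 ,  0.8924115 ])}
top {'fx': 451.71150579665675, 'fy': 451.71150579665675, 'cx': 270.3669810952362, 'cy': 206.25789352410536, 'k1': -0.08024120858049158, 'xyz': array([ 444.43541967,  -10.88233218, 1582.279301  ]), 'attitude': array([-3.08892552, -0.01788048, -1.58075134])}
{'clock': 0.1, 'qpos': array([-1.10438774e+00,  3.53566567e-01,  1.63405694e+00, -3.65039988e-05,
        1.15516286e+00, -2.39549858e-03]), 'qvel': array([ 2.40502852e-03, -1.55648769e-03, -1.36047833e-03,  1.06268576e-04,
       -3.34496689e-05,  1.09651094e-04]), 'joint_efforts': array([ 2.05770211e-04, -6.06358480e+01, -3.42818606e+01,  2.23376458e-05,
        3.98626289e-03,  1.20558667e-05]), 'eef_pos': array([ 282.19423193, -557.20394535,  230.64564456]), 'tcp_rot': array([-3.14039887e+00,  3.05188381e-05,  4.68818861e-01]), 'contact_force': array([-0.60290515,  0.09035111,  0.25329222]), 'wrist_torque': array([-0.0221562 ,  0.02006635, -0.00858927]), 'grasp_force': 0.0, 'opening': 1.0013156268337737}
```

View pics/top0.png

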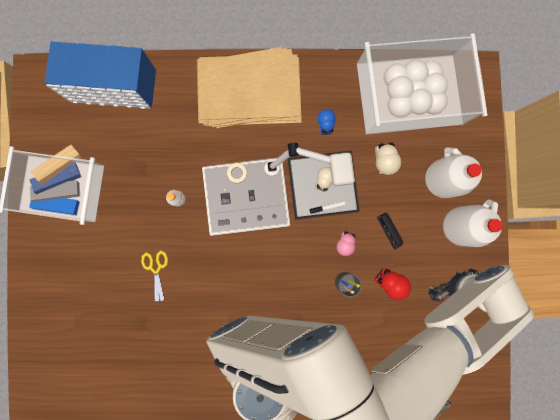

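View pics/scene0.png

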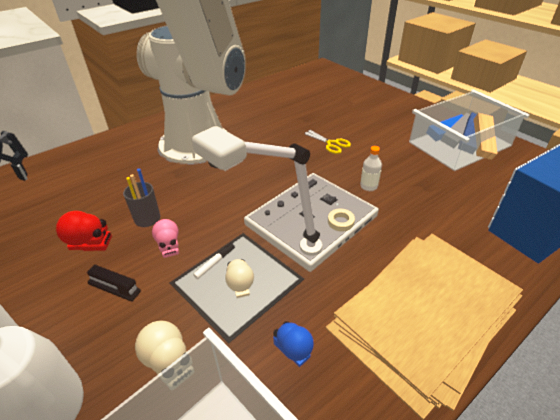

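The top view shows the panel at about (246,197). Its rockers are at (225,198) and (252,195), and the keys run from (224,222) to (274,216). The scene view shows the same controls around (315,205). Next I measure the dark blobs in both views.

```bash
cat > m.py <<'E'
from h import *
C={'mains':(0,70,43),'lamp':(0,-20,43),'freeze':(-80,85,45),'focus':(-80,17,45),'zin':(-80,-38,45),'zout':(-80,-88,45)}
def blobs(f,poly):
    g=f['color'].max(2); m=np.zeros_like(g); cv2.fillPoly(m,[np.int32(poly)],1)
    b=((g<115)&(m>0)).astype(np.uint8)
    n,l,s,c=cv2.connectedComponentsWithStats(b)
    return [(c[i],s[i]) for i in range(1,n) if s[i][4]>=8]
def fit(A,B): # 2D rigid
    ma,mb=A.mean(0),B.mean(0); a,b=A-ma,B-mb
    th=np.arctan2((a[:,0]*b[:,1]-a[:,1]*b[:,0]).sum(),(a*b).sum())
    c,s=np.cos(th),np.sin(th); M=np.array([[c,-s],[s,c]]); return th,mb-M@ma,M
E
python3 - <<'E'
from m import *
N=list(C); P=np.array([C[n] for n in N],float)
f=grab('top')
# seed pose from hand-read pixels
seed=dict(mains=(225,198),lamp=(252,195),freeze=(224,222),focus=(244,220),zin=(260,218),zout=(274,216))
B=np.array([onplane(f,*seed[n],C[n][2])[:2] for n in N])
th,t,M=fit(P[:,:2],B)
for nm in ['top','scene']:
    f=grab(nm)
    cor=np.array([[x,y,36] for x,y in [(-112,132),(-112,-132),(40,-132),(40,132)]],float)
    w=np.c_[cor[:,:2]@M.T+t,cor[:,2]]
    bl=blobs(f,proj(f,w)); 
    pp=proj(f,np.c_[P[:,:2]@M.T+t,P[:,2]])
    Q=[]; I=[]
    for i,n in enumerate(N):
        d=[np.hypot(*(c-pp[i])) for c,_ in bl]; j=int(np.argmin(d))
        print(nm,n,pp[i].round(1),bl[j][0].round(1),bl[j][1])
        if d[j]<6: Q.append(onplane(f,*bl[j][0],C[n][2]-2)[:2]); I.append(i)
    Q=np.array(Q); th2,t2,M2=fit(P[I,:2],Q)
    print(nm,'th',th2.round(4),'t',t2.round(1),'res',(Q-(P[I,:2]@M2.T+t2)).round(1).tolist())
E
```

```text
top mains [225.6 198.3] [225.2 196.1] [221 193   9   8  54]
top lamp [251.8 195.2] [251.4 194.5] [249 190   6  11  42]
top freeze [223.8 222.1] [225.1 202.9] [222 202   7   2   8]
top focus [243.7 219.7] [225.1 202.9] [222 202   7   2   8]
top zin [259.8 217.8] [251.4 194.5] [249 190   6  11  42]
top zout [274.3 216. ] [251.4 194.5] [249 190   6  11  42]
top th 0.0502 t [565.1  45.1] res [[0.0, -0.1], [-0.0, 0.1]]
scene mains [327.7 198.1] [328.8 199.3] [320 194  17  11  96]
scene lamp [305.8 213.8] [301.7 213.8] [300 212   4   5  12]
scene freeze [309.7 182.8] [311.9 183.1] [308 180   9   8  46]
scene focus [293.4 193.6] [294.1 194.5] [291 192   7   6  28]
scene zin [279.5 202.8] [280.4 203.7] [278 201   6   6  32]
scene zout [266.2 211.7] [267.1 212.6] [265 211   5   4  19]
scene th 0.0773 t [562.6  42.4] res [[0.9, 1.5], [-9.2, -5.2], [-0.3, 4.6], [1.0, -0.9], [2.9, -0.1], [4.7, -0.0]]
```

```bash
cat > m2.py <<'E'
from m import *
from scipy.optimize import least_squares
N=list(C); P=np.array([C[n] for n in N],float)
def W(p,X):
    c,s=np.cos(p[2]),np.sin(p[2]); return np.c_[X[:,:2]@np.array([[c,-s],[s,c]]).T+p[:2],X[:,2]]
def meas(nm,p,f,k=0.72):
    g=f['color'].max(2); out={}
    for i,n in enumerate(N):
        hx,hy={'mains':(23,20),'lamp':(23,14),'freeze':(16,27)}.get(n,(17,17))
        q=np.array([[P[i,0]+a*hx,P[i,1]+b*hy,40] for a,b in [(-1,-1),(-1,1),(1,1),(1,-1)]])
        m=np.zeros_like(g); cv2.fillPoly(m,[np.int32(proj(f,W(p,q)).round())],1)
        med=np.percentile(g[m>0],75); w=np.where(m>0,np.clip((k+.1)*med-g,0,.25*med),0)
        yy,xx=np.mgrid[:g.shape[0],:g.shape[1]]
        if w.sum()>0: out[n]=((w*xx).sum()/w.sum(),(w*yy).sum()/w.sum(),(w>0).sum(),int(g[m>0].min()),int(med))
    return out
if __name__=='__main__':
    p=np.array([565,45,.06]); F={n:grab(n) for n in ('top','scene')}
    for it in range(3):
        S={n:meas(n,p,F[n]) for n in F}
        use=[(v,n) for v in F for n in N if not(v=='scene' and n=='lamp')]
        X=lambda n:P[[N.index(n)]]-[0,0,2]
        fun=lambda p:np.concatenate([(proj(F[v],W(p,X(n)))[0]-S[v][n][:2]) for v,n in use])
        p=least_squares(fun,p).x
        for v in F:
            fv=lambda p:np.concatenate([(proj(F[v],W(p,X(n)))[0]-S[v][n][:2]) for w,n in use if w==v])
            if it==2: s=least_squares(fv,p); print(v,s.x.round(3),s.fun.round(1)); print(S[v])
    print('both',p.round(4),fun(p).round(1)); print(W(p,P).round(1))
    f=F['top'];q=proj(f,W(p,np.array([[x,y,36.] for x,y in [(-120,140),(-120,-140),(120,-140),(120,140)]])))
    im=f['color'].copy(); im=cv2.resize(im[140:250,185:375],None,fx=4,fy=4,interpolation=cv2.INTER_CUBIC)
    o=lambda a:((a-[185,140]+.5)*4-.5).round().astype(int)
    cv2.polylines(im,[np.int32(o(q))],True,(0,255,0),1)
    for a in o(proj(f,W(p,P))): cv2.circle(im,tuple(map(int,a)),2,(0,0,255),-1)
    cv2.imwrite('pics/ov.png',im)
E
python3 m2.py
```

```text
top [5.63208e+02 4.51870e+01 1.10000e-01] [-0.1  0.2  0.1 -0.1 -0.2 -0.   0.  -0.2  0.1  0.2  0.1 -0.1]
{'mains': (np.float64(225.28402705625408), np.float64(197.6937936006446), np.int64(108), 67, 184), 'lamp': (np.float64(251.2724474708053), np.float64(194.81656104919549), np.int64(68), 64, 182), 'freeze': (np.float64(223.69487199936194), np.float64(221.65157850364005), np.int64(69), 107, 187), 'focus': (np.float64(243.32330433645103), np.float64(219.50513441036037), np.int64(28), 114, 186), 'zin': (np.float64(259.3211135611907), np.float64(217.11163175303193), np.int64(28), 107, 185), 'zout': (np.float64(273.85665406086804), np.float64(215.64703763731316), np.int64(17), 106, 183)}
scene [5.64435e+02 4.40260e+01 8.80000e-02] [ 0.  -0.1 -0.7  0.8  0.4 -0.   0.3 -0.2 -0.1 -0.3]
{'mains': (np.float64(328.82474716141553), np.float64(199.43398787016585), np.int64(109), 51, 160), 'lamp': (np.float64(302.63476688621984), np.float64(213.951827457058), np.int64(18), 55, 154), 'freeze': (np.float64(311.8815690847006), np.float64(183.05734155076206), np.int64(56), 55, 164), 'focus': (np.float64(294.2774723808508), np.float64(194.41514116454076), np.int64(45), 59, 184), 'zin': (np.float64(280.194686222368), np.float64(203.57158253575903), np.int64(44), 62, 186), 'zout': (np.float64(267.0109555457662), np.float64(212.40079676696485), np.int64(28), 61, 186)}
both [5.637839e+02 4.484580e+01 9.990000e-02] [ 0.  -0.2  0.2 -0.2 -0.4 -0.4 -0.1 -0.4 -0.1  0.2 -0.   0.1 -0.1 -0.5
 -1.1  0.5  0.2 -0.2  0.2 -0.2  0.  -0.2]
[[556.8 114.5  43. ]
 [565.8  24.9  43. ]
 [475.7 121.4  45. ]
 [482.5  53.8  45. ]
 [488.   -0.9  45. ]
 [493.  -50.7  45. ]]
```

View pics/ov.png

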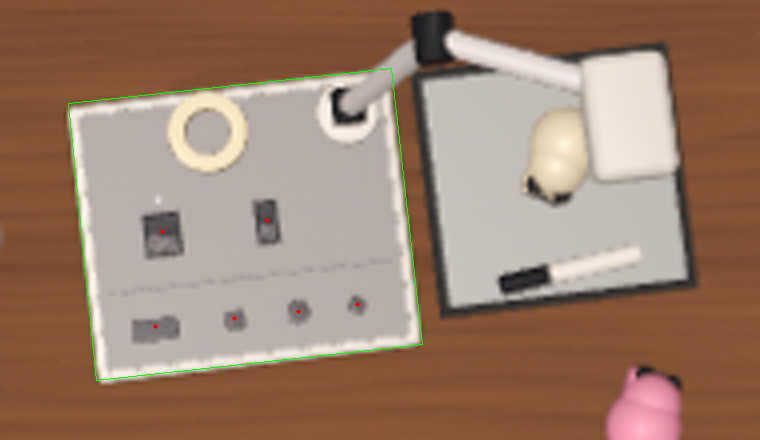

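The overlay fits: the panel outline matches the image, and the six controls project onto their blobs with residuals of at most about 0.5 px, except the occluded lamp in the scene view. The pose is about (563.5, 45, yaw 0.104). I'll shut the fingers and swing over.

```bash
cat > go.py <<'E'
from h import *
import sys
B=np.array([563.5,45.]);TH=0.104
def base(x,y,z):
    c,s=np.cos(TH),np.sin(TH); return np.array([B[0]+c*x-s*y,B[1]+s*x+c*y,z])
def show(*T):
    s=r.sense(); R0=Rot(s['tcp_rot']); Rt=Rot([np.pi,0,TH])
    print(s['clock'],s['eef_pos'].round(1),s['tcp_rot'].round(3),s['contact_force'].round(1),s['opening'])
    for t in T: print(np.round(t,1),'->',(R0.T@(np.array(t)-s['eef_pos'])/1000).round(4),R.from_matrix(R0.T@Rt).as_rotvec().round(3))
E
python3 -c "
from go import *
show((282,-557,290),(400,0,290),(480,60,230),base(15,70,75))"
```

```text
0.35 [ 282.3 -557.5  231.1] [-3.141 -0.     0.469] [ 0.2 -0.2  0.6] 0.9985962798172725
[ 282 -557  290] -> [-0.0001 -0.0006 -0.0589] [-0.     0.     0.365]
[400   0 290] -> [ 0.3568 -0.4442 -0.0587] [-0.     0.     0.365]
[480  60 230] -> [ 0.4553 -0.4616  0.0013] [-0.     0.     0.365]
[571.2 116.2  75. ] -> [ 0.562  -0.4704  0.1563] [-0.     0.     0.365]
```

send_rows(targets=[0, 0, -0.04, 0, 0, 0, -1, 0, 0, -0.06, 0, 0, 0, -1, 0.027, -0.034, -0.06, 0, 0, 0.1, -1, 0.054, -0.068, -0.06, 0, 0, 0.2, -1, 0.08, -0.1, -0.06, 0, 0, 0.3, -1, 0.107, -0.133, -0.06, 0, 0, 0.365, -1, 0.134, -0.167, -0.06, 0, 0, 0.365, -1, 0.16, -0.2, -0.06, 0, 0, 0.365, -1, 0.187, -0.233, -0.06, 0, 0, 0.365, -1, 0.214, -0.266, -0.06, 0, 0, 0.365, -1, 0.24, -0.3, -0.06, 0, 0, 0.365, -1, 0.267, -0.333, -0.06, 0, 0, 0.365, -1])

```text
clock: 1.35
eef_pos: [367.7, -148.0, 291.5]
tcp_rot: [3.141, -0.001, 0.103]
contact_force: [1.1, -0.7, -0.2]
opening: -0.0
grasp_force: 0.0
```

```bash
python3 -c "
from go import *
show((400,0,290),(480,60,230),base(15,70,75))"
```

```text
1.35 [ 367.7 -148.   291.5] [ 3.141e+00 -1.000e-03  1.030e-01] [ 1.1 -0.7 -0.2] -0.0001126092116457977
[400   0 290] -> [ 0.0473 -0.1439  0.0015] [ 0.    -0.001 -0.001]
[480  60 230] -> [ 0.133  -0.1953  0.0616] [ 0.    -0.001 -0.001]
[571.2 116.2  75. ] -> [ 0.2294 -0.2419  0.2166] [ 0.    -0.001 -0.001]
```

send_rows(targets=[0.012, -0.036, 0, 0, 0, 0, -1, 0.024, -0.072, 0, 0, 0, 0, -1, 0.036, -0.108, 0, 0, 0, 0, -1, 0.06, -0.135, 0.01, 0, 0, 0, -1, 0.085, -0.16, 0.03, 0, 0, 0, -1, 0.11, -0.185, 0.05, 0, 0, 0, -1, 0.14, -0.205, 0.07, 0, 0, 0, -1, 0.17, -0.225, 0.09, 0, 0, 0, -1, 0.2, -0.24, 0.11, 0, 0, 0, -1, 0.229, -0.242, 0.14, 0, 0, 0, -1, 0.229, -0.242, 0.17, 0, 0, 0, -1, 0.229, -0.242, 0.17, 0, 0, 0, -1])

```text
clock: 2.35
eef_pos: [568.2, 114.6, 115.7]
tcp_rot: [3.141, 0.008, 0.104]
contact_force: [-1.8, -0.9, -0.9]
opening: 0.001
grasp_force: 0.0
```

```bash
python3 -c "
from go import *
show(base(15,70,52),base(15,70,42))
f=grab('wrist'); cv2.imwrite('pics/w1.png',f['color']); print(f['xyz'],f['attitude'])
for n,p in dict(m=(0,70,42),l=(0,-20,42),fr=(-80,85,45),fo=(-80,17,45)).items(): print(n,proj(f,base(*p)).round())"
```

```text
2.35 [568.2 114.6 115.7] [3.141 0.008 0.104] [-1.8 -0.9 -0.9] 0.0008017850638049046
[571.2 116.2  52. ] -> [ 0.0036 -0.0014  0.0636] [0.001 0.008 0.   ]
[571.2 116.2  42. ] -> [ 0.0037 -0.0014  0.0736] [0.001 0.008 0.   ]
[640.28322055 122.03756075 258.98816173] [ 2.84930660e+00  3.70280877e-04 -1.46644526e+00]
m [[281. 231.]]
l [[395. 231.]]
fr [[263. 319.]]
fo [[342. 319.]]
```

View pics/w1.png

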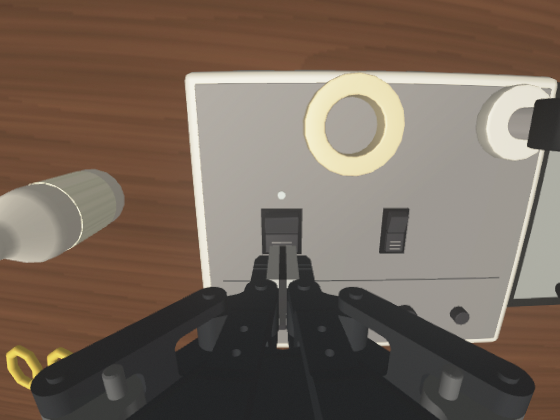

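Wrist view: the mains rocker is at (281,231) and the lamp at (395,231), exactly where I predicted. The fingertip is in line with the mains. I'll let the arm settle a little lower.

send_rows(targets=[0, 0, 0.02, 0, 0, 0, -1, 0, 0, 0.04, 0, 0, 0, -1, 0, 0, 0.05, 0, 0, 0, -1, 0, 0, 0.05, 0, 0, 0, -1, 0, 0, 0.05, 0, 0, 0, -1])

```text
clock: 2.82
eef_pos: [570.8, 114.5, 72.5]
tcp_rot: [-3.142, -0.0, 0.104]
contact_force: [1.0, 0.4, -0.3]
opening: 0.006
grasp_force: 0.0
```

```bash
python3 -c "
from go import *
show(base(15,70,42))"
```

```text
2.8167 [570.8 114.5  72.5] [-3.142 -0.     0.104] [ 1.   0.4 -0.3] 0.005608263561216677
[571.2 116.2  42. ] -> [ 0.0005 -0.0017  0.0305] [-0. -0. -0.]
```

send_rows(targets=[0.001, -0.002, 0.012, 0, 0, 0, -1, 0.001, -0.002, 0.022, 0, 0, 0, -1, 0.001, -0.002, 0.025, 0, 0, 0, -1, 0.001, -0.002, 0.027, 0, 0, 0, -1, 0.001, -0.002, 0.029, 0, 0, 0, -1, 0.001, -0.002, 0.0305, 0, 0, 0, -1, 0.001, -0.002, 0.0315, 0, 0, 0, -1, 0.001, -0.002, 0.0315, 0, 0, 0, -1, 0.001, -0.002, 0.0315, 0, 0, 0, -1])

```text
clock: 3.57
eef_pos: [572.1, 116.9, 41.7]
tcp_rot: [-3.141, -0.001, 0.104]
contact_force: [-4.2, 0.0, 20.5]
opening: 0.002
grasp_force: 10.3
```

It bottomed out at 41.7 mm with about 20 N. I'll lift and move toward the lamp, at base (15,-20).

send_rows(targets=[0, 0, -0.015, 0, 0, 0, -1, 0, 0, -0.035, 0, 0, 0, -1, 0, 0.03, -0.04, 0, 0, 0, -1, 0, 0.06, -0.04, 0, 0, 0, -1, 0, 0.09, -0.04, 0, 0, 0, -1, 0, 0.09, -0.035, 0, 0, 0, -1, 0, 0.09, -0.03, 0, 0, 0, -1, 0, 0.09, -0.03, 0, 0, 0, -1, 0, 0.09, -0.03, 0, 0, 0, -1])

```text
clock: 4.32
eef_pos: [580.1, 28.0, 69.1]
tcp_rot: [-3.141, 0.002, 0.104]
contact_force: [-0.5, 0.4, 0.2]
opening: 0.002
grasp_force: 0.0
```

```bash
python3 -c "
from go import *
show(base(15,-20,42))
f=grab('wrist'); cv2.imwrite('pics/w2.png',f['color'])"
```

```text
4.3167 [580.1  28.   69.1] [-3.141e+00  2.000e-03  1.040e-01] [-0.5  0.4  0.2] 0.0018011338181743853
[580.5  26.7  42. ] -> [0.0003 0.0014 0.0271] [-0.     0.002  0.   ]
```

View pics/w2.png

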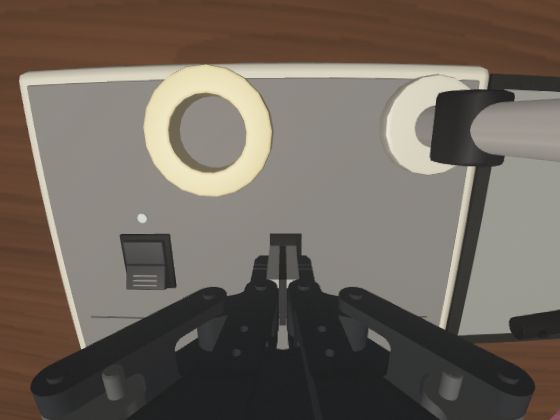

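The mains rocker at (147,262) now has its near half raised, so it is on. The tip sits over the far half of the lamp rocker at (285,245). Now I press the lamp.

send_rows(targets=[0.001, 0.001, 0.01, 0, 0, 0, -1, 0.001, 0.001, 0.019, 0, 0, 0, -1, 0.001, 0.001, 0.022, 0, 0, 0, -1, 0.001, 0.001, 0.024, 0, 0, 0, -1, 0.001, 0.001, 0.026, 0, 0, 0, -1, 0.001, 0.001, 0.0275, 0, 0, 0, -1, 0.001, 0.001, 0.0285, 0, 0, 0, -1, 0.001, 0.001, 0.0285, 0, 0, 0, -1, 0.001, 0.001, 0.0285, 0, 0, 0, -1])

```text
clock: 5.12
eef_pos: [582.0, 26.5, 42.0]
tcp_rot: [-3.141, -0.0, 0.104]
contact_force: [-1.2, 2.8, 6.6]
opening: 0.001
grasp_force: 3.8
```

send_rows(targets=[0, 0, 0.001, 0, 0, 0, -1, 0, 0, 0.001, 0, 0, 0, -1])

```text
clock: 5.28
eef_pos: [582.1, 26.5, 41.8]
tcp_rot: [-3.141, -0.0, 0.104]
contact_force: [-4.6, 1.9, 17.2]
opening: 0.0
grasp_force: 8.4
```

send_rows(targets=[0, 0, -0.02, 0, 0, 0, -1, 0, 0, -0.045, 0, 0, 0, -1, -0.025, -0.026, -0.045, 0, 0, 0, -1, -0.048, -0.052, -0.045, 0, 0, 0, -1, -0.072, -0.078, -0.045, 0, 0, 0, -1, -0.096, -0.105, -0.045, 0, 0, 0, -1, -0.096, -0.105, -0.035, 0, 0, 0, -1, -0.096, -0.105, -0.03, 0, 0, 0, -1, -0.096, -0.105, -0.03, 0, 0, 0, -1, -0.096, -0.105, -0.03, 0, 0, 0, -1])

```text
clock: 6.12
eef_pos: [476.2, 120.3, 70.1]
tcp_rot: [3.141, 0.0, 0.103]
contact_force: [-0.4, 1.0, -0.7]
opening: -0.001
grasp_force: 0.0
```

```bash
python3 -c "
from go import *
show(base(-80,85,45),base(-80,85,40))
f=grab('wrist'); cv2.imwrite('pics/w3.png',f['color'])"
```

```text
6.1167 [476.2 120.3  70.1] [3.141 0.    0.103] [-0.4  1.  -0.7] -0.0007753978381452625
[475.1 121.2  45. ] -> [-0.001  -0.001   0.0251] [ 0.     0.    -0.001]
[475.1 121.2  40. ] -> [-0.001  -0.001   0.0301] [ 0.     0.    -0.001]
```

View pics/w3.png

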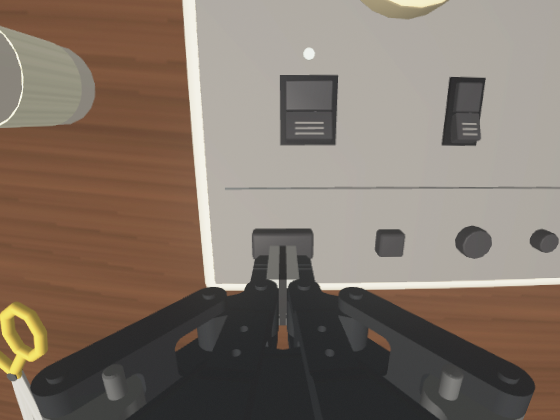

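Both rockers, at (308,110) and (466,112), have their near halves raised, so both are on. The tip is over the freeze bar at (283,243). Now I press it and release.

send_rows(targets=[-0.001, -0.001, 0.012, 0, 0, 0, -1, -0.001, -0.001, 0.022, 0, 0, 0, -1, -0.001, -0.001, 0.026, 0, 0, 0, -1, -0.001, -0.001, 0.029, 0, 0, 0, -1, -0.001, -0.001, 0.031, 0, 0, 0, -1, -0.001, -0.001, 0.031, 0, 0, 0, -1, -0.001, -0.001, 0.031, 0, 0, 0, -1])

```text
clock: 6.75
eef_pos: [474.6, 121.1, 39.9]
tcp_rot: [3.141, 0.0, 0.104]
contact_force: [-2.3, -4.3, 9.8]
opening: 0.006
grasp_force: 5.3
```

The tip is at 39.9 mm with 9.8 N, so the key is fully down. I'll let it up and back off.

send_rows(targets=[0, 0, -0.01, 0, 0, 0, -1, 0, 0, -0.04, 0, 0, 0, -1, 0, 0, -0.08, 0, 0, 0, -1, -0.03, 0, -0.11, 0, 0, 0, -1, -0.06, 0, -0.14, 0, 0, 0, -1, -0.08, 0, -0.15, 0, 0, 0, -1, -0.08, 0, -0.15, 0, 0, 0, -1, -0.08, 0, -0.15, 0, 0, 0, -1, -0.08, 0, -0.15, 0, 0, 0, -1])

```text
clock: 7.5
eef_pos: [395.5, 113.6, 189.5]
tcp_rot: [-3.141, -0.001, 0.104]
contact_force: [-0.4, -0.5, 0.6]
opening: -0.004
grasp_force: 0.0
```

```bash
python3 -c "
from go import *
show()
f=grab('wrist'); g=grab('scene'); cv2.imwrite('pics/f.png',np.hstack([cv2.resize(f['color'],(400,300)),g['color'][100:400,100:500]]))"
```

```text
7.5 [395.5 113.6 189.5] [-3.141e+00 -1.000e-03  1.040e-01] [-0.4 -0.5  0.6] -0.003992680418446594
```

View pics/f.png

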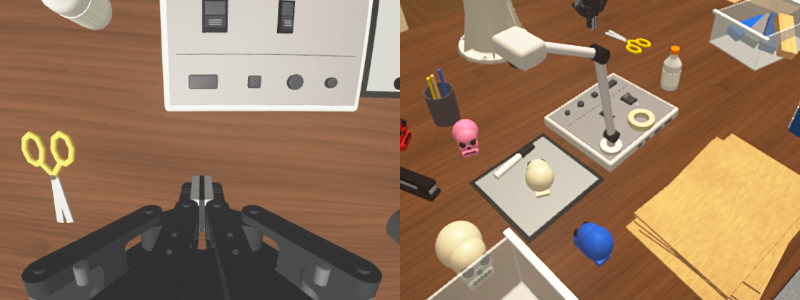

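Both rockers are on, at (215,15) and (287,15), the keys are up along row 82, everything else is where it was, and the arm is clear.

```bash
python3 -c "
from rig import r
print(r.sign_off())"
```

```text
the job is handed in; nothing more can be done
None
```

I switched on the mains and then the lamp, pressed and released the freeze key, and handed the job in at about 7.5 s; the last pictures show both rockers on, the keys up and nothing disturbed, though sign-off returned no verdict.

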